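# Blow off the lens ring, then index it three clicks and hold

### The job

Blow the dust off the lens ring in the rotary fixture by squeezing the blow gun's trigger fully home for about half a second, then let the trigger spring right back. Next turn the fixture's indexing knob clockwise, counting the clicks, to the third stop without running on towards the fourth, and finish there with the knob still gripped in the fingers: keep holding it, do not let go. Leave the spare ring, the bottle and the cup beside the fixture where they stand.

Things in the scene. Friction and masses are not known exactly. Their poses are not given: they have to be found in the camera images.
- gun: Grey blow gun clamped upside down on a steel foot (100 x 100 mm), fixed. Origin: centre of the foot's underside, z up. Barrel and thin brass nozzle (axis 90 mm high) point along its -x, at the ring. The grip stands up from the barrel: from x = +2 to +28 mm, 30 mm wide in y, top 190 mm above the table. The trigger stands in front of it (-x side).
- gun_squeeze (a point): Where the middle between the fingers belongs to squeeze from above, fingers closing along the gun's x: 6.6 mm from the gun's origin in x, 0 in y, 155 mm above the table. It is midway between the grip's back and the trigger's front when the trigger is home, so the grip-side finger touches last. Grip and trigger measure 55 mm over both there, 43 mm when squeezed.
- trigger (a joint): Swing of the trigger lever towards the grip, rad: 0 released, 0.25 fully home (end stop). It springs back by itself; 155 mm above the table it takes about 4 N at the start and 9 N home.
- trigger_lever: Steel trigger lever, 9 mm thick, 20 mm wide, 77 mm long, standing parallel to the grip in front of it with a 19 mm gap. Origin: on its hinge axis (along the gun's y), at its lower end, 108 mm above the table, 22 mm ahead of the gun's origin; its z runs up along the lever, its top free end 185 mm above the table.
- indexer: Rotary fixture: aluminium housing 120 x 240 x 45 mm (x, y, z), fixed. Origin: centre of its underside, z up. On top: the indexing knob, axis at y = -70 mm, and at y = +62 mm a steel disc (90 mm across) with a black lens ring (66 mm across, top 71 mm above the table) that turns with the knob. Four 2 mm high pips, 41 mm from the knob's axis, mark where its pointer stands at the four stops.
- knob_handle: Black bar of the indexing knob, 52 mm long (x), 16 mm wide (y: grip across this), 34 mm high, on a steel flange 56 mm across. Origin: on the knob's vertical axis at the bar's foot, 51 mm above the table. Its +x end is the pointer (nose, white line). It points along the fixture's +x at knob joint 0 and turns clockwise seen from above, towards the fixture's -y.
- knob_grip (a point): Point on the knob's axis at the height to grip, 75 mm above the table, 10 mm below the bar's top; with the middle between the pads here the fingertips are about 5 mm above the flange.
- index_knob (a joint): Clockwise turn seen from above, rad. 0 to 0.31: free travel without clicks, where it starts. Then a sprung detent with stops at 0.675, 1.025, 1.375 (the third) and 1.725; the ridges at 0.50, 0.85, 1.20 and 1.55 resist with 0.05 to 0.1 N m before them and push on after. End of travel 1.82. Let go near a stop, the knob is drawn into it.
- spare_ring: Loose black lens ring, 64 mm across, 20 mm high, lying on the table; origin: centre of its underside. Leave alone.
- bottle: Small white bottle, 44 mm across, 90 mm high; origin: centre of its underside. Leave alone.
- pot: Steel cup, 60 mm across, 50 mm high; origin: centre of its underside. Leave alone.
Mind the look-alikes: they are no part of the job. Leave any green or turquoise look-alike of the gun alone.

How it is judged (in metres and radians):
On the way, in this order (a step that is already met when the one before it is completed fails the run):
1. the trigger is squeezed home (value of joint trigger above 0.2 rad), for 0.3 s.
2. the trigger is let spring back (value of joint trigger below 0.04 rad), for 0.2 s.
3. the knob reaches the first stop, only now (value of joint index_knob above 0.55 rad).
4. the knob stands at the third stop (value of joint index_knob between 1.275 and 1.475 rad), for 0.3 s.
At the end, for the whole second after the job is handed in: The knob stands still at the third stop (1.375 rad, within 0.1 rad), its bar gripped between the fingers (more than 3 N, TCP within 35 mm of the grip point), the trigger released, and ring, bottle and cup within 20 mm of where they stood (all of step 4 and velocity of joint index_knob between -0.1 and 0.1 rad/s and contact force between the fingers and knob_handle above 3 N and distance between the grasp point and knob_grip below 0.035 m and value of joint trigger below 0.04 rad and distance of each of spare_ring, bottle, pot from where it was at the start of the episode below 0.02 m); the arm keeps its last pose, push and grip.
It fails at once if the knob runs past the third stop, over the next ridge (value of joint index_knob above 1.55 rad).
It fails at once if a bystander is knocked about (distance of any of spare_ring, bottle, pot from where it was at the start of the episode above 0.03 m).
It also fails if it takes over 51 s, if anything falls off the work surface, if the arm or the gripper's body presses on something with over 40 N, if the wrist force passes 120 N, or if a joint passes its speed limit or range.

### The arm

A 6-joint arm with a two-finger parallel gripper is mounted at the origin on the work surface. World frame = base frame: x ahead of the robot, y to its left, z up, the work surface at z = 0. Lengths are in mm, angles in rad, forces in N, time in s.
With the tool pointing down it reaches from about 350 to 950 mm from the base axis. Payload 17.4 kg.
Tool frame: the origin (TCP) lies between the finger pads, 19 mm behind the fingertips; this is the grasp point; z points along the fingers, y is the line along which they close (so a half turn about z gives the same grasp; the last joint's range is limited). The gripper opens to 93 mm and grips with 3 to 60 N. Pads are 15 mm wide; open, the fingers measure 128 mm over their backs; the gripper's body (75 mm by 188 mm) begins 65 mm behind the grasp point.
Start: joints at [1.196, 0.116, 1.442, -0, 1.584, -0.038], TCP at [223.074, 637.08, 237.446] pointing down, gripper open.
Joint ranges: [-2.83, 2.83], [-0.83, 2.19], [0.07, 2.5], [-1.14, 4.28], [0.01, 3], [-2.97, 2.97]. Speed limits (rad/s): [1.89, 1.89, 2.22, 3.14, 3.14, 3.14].

### API

Orientations are given as a unit quaternion [x, y, z, w].
In Python, from bench import monitor, read_camera, ctrl gives the robot as it stands. The module is installed in compiled form; this text tells all that it offers.
- The arm moves only by the tool servo_tool, never from a script. Its argument "moves" is a list of rows, each an object of numbers: "gripper": the closure, from 0 (fully open) to 1 (shut); "tx", "ty", "tz": the shift along the tool's x, y, z as a fraction of full scale; "wx", "wy", "wz": the turn, a rotation vector about the tool's x, y, z as a fraction of full scale. A call has 1 to 10 rows; each row shifts and turns the commanded pose from where the row before left it, along the tool's axes as they then stand; what a row does not reach is not made up. Full scale, the value 1, is 2 cm for a shift and 0.1 rad for a turn. A row lasts 1/12 s, in which the tool goes at most 41.7 mm and 7.16 degrees, less where a joint would pass 70% of its speed; a pose out of reach is approached as far as the arm can. A call with a number of a shift or a turn outside -1 to 1 is refused whole. A call with a gripper value outside its range is refused whole. The fingers move at their own pace and stop on an object; "newtons" is the grip in N (left out, the last holds). Time passes only in rows, so rows that do not move let the fingers close. It gives the time, the measured TCP pose, the force, the opening and the grip force at its end, in the units of the state.
- monitor.state(): the state, without advancing time (a new reading comes with each control period).
- read_camera(name): name is "scene" or "top"; returns a dict with "frame" (420x560x3 uint8, blue, green, red), "depth" (420x560 float32, mm along the optical axis (not along the pixel's ray), 0 where there is no reading), "K" (3x3 intrinsics, pixels), "dist" ([k1, k2, p1, p2, k3] as OpenCV has them; the pictures are not rectified), "T" (4x4, takes a point from camera to world coordinates). Camera axes: x right, y down, z forward; pixel columns grow to the right and rows downward; lengths in mm; the calibration is good to about 2 mm. A picture is of the moment at which its call begins.
- ctrl.finish_job(): hands the job in; it is judged then, once.
The state is a dict: "clock": time; "qpos": joint angles; "qd": joint speeds; "effort": joint torques, N m; "tool_pos": TCP position; "tcp_rot": TCP orientation; "ft_force": force on the tool from outside, world axes, zero at the start; "torque": the same for the moment, N m; "grip_width": finger opening in mm; "grip_force": force on a finger pad.
Only numpy, scipy, OpenCV 4.12 (cv2) and the standard library are available. Lean on these libraries where they do the work, as an engineer would, in place of code of your own. Each camera call takes 0.05 s, during which the arm holds its last target. There are 200 camera calls.

## Working session

There is one attempt and no reset: what is moved stays moved. The work goes in short steps, Python scripts to look and compute and a tool call to move; the robot and the scene stay as the last step left them, time stands still between calls to the robot, and variables do not carry over. Pictures are saved under pics/ and viewed, at most 10 in all, crops included, and the job is handed in when it is done.

Besides the shell and the picture viewer there is one more tool, called after "Call:" by a JSON object that holds its "method" and its "body". servo_tool: Moves the arm, as the interface text tells. Its arguments: {"type":"object","properties":{"moves":{"type":"array"},"newtons":{"type":"number"}},"required":["moves"]}

```bash
mkdir -p pics
python3 - <<'E'
from bench import monitor, read_camera
import cv2,pickle
s=monitor.state();print({k:s[k] for k in('clock','tool_pos','tcp_rot','grip_width')})
d={}
for n in('scene','top'):
    c=read_camera(n);d[n]=c;cv2.imwrite(f'pics/{n}0.png',c['frame']);print(n,c['T'].round(2).tolist())
pickle.dump(d,open('cam.pkl','wb'))
E
```

```text
{'clock': 0.0, 'tool_pos': array([223.01064812, 636.90368459, 236.72029574]), 'tcp_rot': array([ 1.67610095e-01,  9.85853203e-01, -5.53997952e-04, -1.07344965e-04]), 'grip_width': 92.78456294401582}
scene [[-0.15, 0.76, -0.63, 1248.08], [0.99, 0.11, -0.1, 71.61], [-0.0, -0.64, -0.77, 942.59], [0.0, 0.0, 0.0, 1.0]]
top [[-0.01, -0.98, 0.19, 315.85], [-1.0, 0.02, 0.03, -41.43], [-0.03, -0.19, -0.98, 1377.73], [0.0, 0.0, 0.0, 1.0]]
```

View pics/scene0.png

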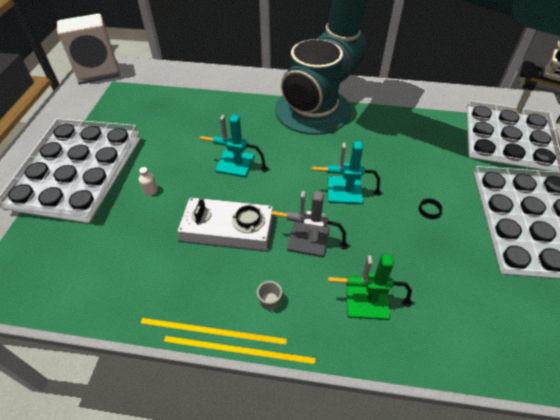

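View pics/top0.png

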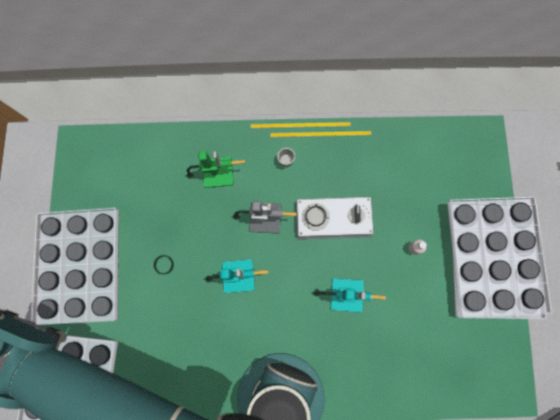

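The scene view shows the grey gun at about (310,222), with its nozzle towards the white fixture at (226,222) and the knob at (199,210). In the top view the gun is at (265,215), the fixture at (335,217) and the knob at (357,214). The turquoise and green guns are decoys. Next I measure poses from the depth.

```bash
cat > h.py <<'E'
import numpy as np,cv2
def cloud(c):
    h,w=c['depth'].shape
    u,v=np.meshgrid(np.arange(w),np.arange(h))
    p=cv2.undistortPoints(np.stack([u,v],-1).reshape(-1,1,2).astype(float),c['K'],c['dist']).reshape(-1,2)
    z=c['depth'].reshape(-1)
    P=np.c_[p*z[:,None],z]@c['T'][:3,:3].T+c['T'][:3,3]
    P[z==0]=np.nan
    return P.reshape(h,w,3),c['frame']
E
python3 - <<'E'
import pickle,cv2,numpy as np
from h import cloud
d=pickle.load(open('cam.pkl','rb'))
big=[]
for n in d:
    P,f=cloud(d[n]); print(n,'table z',np.nanmedian(P[150:320,150:400,2]))
    for nm,(u,v) in dict(scene=dict(gun=(310,222),fix=(226,235),knob=(199,207)),top=dict(gun=(265,215),fix=(335,232),knob=(357,214)))[n].items(): print(nm,P[v,u].round(1))
    X=P.reshape(-1,3);F=f.reshape(-1,3).astype(int)
    sat=F.max(1)-F.min(1)
    fx=P[(232,235)[n=='scene'],(335,226)[n=='scene']]
    near=np.hypot(*(X[:,:2]-fx[:2]).T)<170
    T=X[near&(abs(X[:,2]-45)<6)&(F.min(1)>110)&(sat<50)]
    r=cv2.minAreaRect(T[:,:2].astype(np.float32));print('fix rect',len(T),r,T[:,2].mean())
    K=X[near&(X[:,2]>75)&(X[:,2]<95)];print('high pts',len(K),K.mean(0))
    c=d[n]; g=(X[:,2]>100)&(X[:,2]<200)&(sat<40)&(np.hypot(*(X[:,:2]-fx[:2]).T)<350)
    G=X[g]; print('gun high',len(G))
    for lo,hi in((100,130),(130,160),(160,180),(180,200)):
        q=G[(G[:,2]>lo)&(G[:,2]<hi)]
        if len(q)>3:print(lo,hi,len(q),q.mean(0).round(1),q.min(0).round(1),q.max(0).round(1))
    a,b=dict(scene=((150,90),(175,185)),top=((170,110),(230,185)))[n]
    (x,y),(x2,y2)=dict(scene=((172,180),(352,262)),top=((225,190),(385,245)))[n]
    im=cv2.resize(f[y:y2,x:x2],(760,290),interpolation=cv2.INTER_CUBIC);big.append(im)
cv2.imwrite('pics/crops.png',np.vstack(big))
E
```

```text
scene table z 0.036364667340421875
gun [591.4  46.5  98.7]
fix [ 623.2 -171.    41.6]
knob [ 573.1 -252.4   83.7]
fix rect 2344 ((569.9076538085938, -183.10018920898438), (123.56364440917969, 239.66879272460938), 0.8426920175552368) 44.41983213051908
high pts 174 [ 573.46733357 -165.69281298   85.61813582]
gun high 580
100 130 185 [547.2   2.4 111.9] [ 309.8 -244.8  100. ] [594.3  88.8 130. ]
130 160 147 [515.7 -28.3 145. ] [ 309.6 -244.7  130.3] [594.1  71.6 159.9]
160 180 104 [521.5 -23.5 170.4] [ 313.5 -244.1  160.2] [594.7  72.1 179.9]
180 200 144 [548.7  19.2 186.2] [ 304.6 -245.3  180.2] [594.2  72.3 191.4]
top table z 0.7326929924722663
gun [563.4  38.  102.9]
fix [ 514.6 -184.1   45.3]
knob [ 564.8 -251.2   85.1]
fix rect 2059 ((566.8233032226562, -185.6734619140625), (120.4603271484375, 241.02102661132812), 0.9096443057060242) 45.393954784103414
high pts 106 [ 566.4434442  -202.5971914    85.97412527]
gun high 345
100 130 115 [547.6  23.9 107. ] [ 305.2 -236.5  100. ] [589.2 127.9 128.5]
130 160 44 [487.7  -5.3 144.4] [ 305.4 -236.   132.2] [582.4 107.7 156.6]
160 180 36 [477.   14.8 169.6] [ 305.5 -236.3  162. ] [582.3 112.  179.4]
180 200 150 [507.5  12.6 186.5] [ 305.5 -244.8  180.6] [590.4 114.3 193.6]
```

View pics/crops.png

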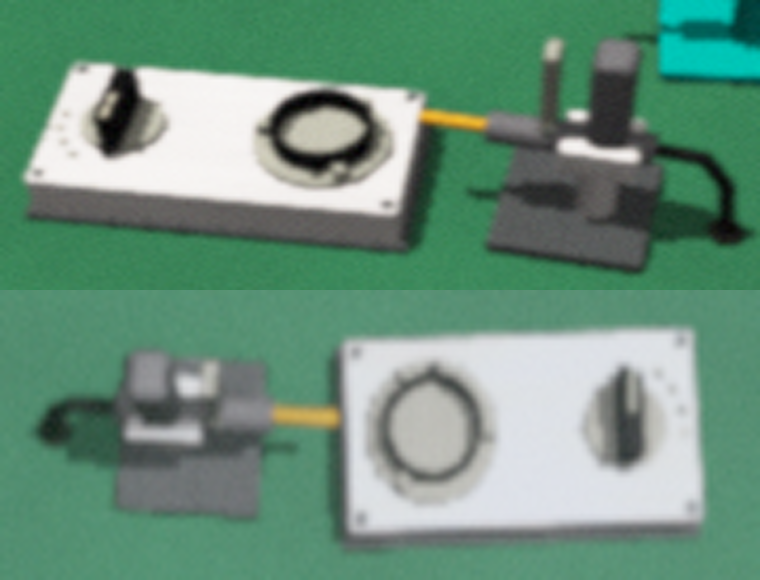

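The crops show the pips to the -y/+x side of the knob and the bar pointing roughly +x. The light trigger stands on the fixture side of the grey grip. I refine both now.

Run:
```python
import pickle,cv2,numpy as np
from h import cloud
d=pickle.load(open('cam.pkl','rb'))
for n in d:
    P,f=cloud(d[n]);X=P.reshape(-1,3);F=f.reshape(-1,3).astype(int)
    def sel(c,r,lo,hi):
        return (np.hypot(X[:,0]-c[0],X[:,1]-c[1])<r)&(X[:,2]>lo)&(X[:,2]<hi)
    k=X[sel((569,-254),45,78,95)][:,:2].astype(np.float32)
    print(n,'knob',len(k),cv2.minAreaRect(k),k.mean(0))
    for nm,lo,hi in(('top',183,196),('foot',3,25)):
        m=sel((570,40),95,lo,hi);q=X[m]
        if nm=='foot':
            q=q[(F[m].max(1)-F[m].min(1)<30)]
        print(nm,len(q),q[:,2].mean(),np.median(q[:,2]),cv2.minAreaRect(q[:,:2].astype(np.float32)))
    q=X[sel((570,40),95,183,196)]
    o=q[np.argsort(q[:,1])]
    print([(int(a[0]),int(a[1]),int(a[2])) for a in o[::max(1,len(o)//40)]])
    # barrel/nozzle: orange
    m=sel((570,-30),75,75,105)&(F[:,2]>150)&(F[:,0]<120)
    q=X[m][:,:2];print('nozzle',len(q),np.polyfit(q[:,1],q[:,0],1) if len(q)>5 else '',q.mean(0))
```

```text
scene knob 94 ((571.478271484375, -252.65928649902344), (50.6666145324707, 16.3072509765625), 0.6291155815124512) [ 572.3573  -252.26224]
top 110 187.23710444875263 187.55839376965122 ((575.9541015625, 46.99955749511719), (53.256656646728516, 28.259246826171875), 78.81011199951172)
foot 886 10.741543526182006 10.686557131390998 ((578.468505859375, 62.530460357666016), (134.98135375976562, 99.98030090332031), 86.90779113769531)
[(581, 19, 183), (572, 20, 184), (579, 21, 184), (565, 22, 183), (572, 23, 184), (581, 24, 184), (575, 25, 184), (574, 47, 183), (583, 48, 186), (568, 49, 184), (578, 50, 188), (586, 50, 189), (562, 51, 185), (567, 51, 187), (573, 52, 186), (579, 52, 187), (586, 53, 187), (590, 53, 188), (568, 53, 189), (574, 54, 188), (582, 55, 190), (584, 55, 185), (592, 56, 190), (589, 56, 184), (571, 56, 189), (580, 57, 188), (586, 58, 188), (591, 58, 186), (591, 58, 183), (573, 59, 188), (580, 59, 189), (586, 60, 189), (588, 61, 184), (572, 61, 191), (575, 61, 187), (583, 62, 189), (591, 63, 187), (593, 63, 186), (573, 64, 189), (578, 64, 187), (586, 65, 189), (591, 65, 18
[... 865 characters left out ...]
 189), (571, 47, 187), (574, 47, 184), (562, 47, 184), (576, 49, 189), (573, 50, 188), (570, 50, 188), (562, 50, 187), (581, 50, 183), (579, 52, 190), (582, 53, 188), (571, 53, 188), (565, 53, 188), (560, 53, 183), (582, 55, 189), (567, 55, 189), (585, 55, 189), (571, 56, 187), (581, 58, 193), (579, 58, 191), (570, 58, 189), (586, 59, 186), (590, 59, 184), (576, 61, 192), (573, 61, 191), (582, 61, 190), (589, 61, 187), (586, 62, 186), (579, 64, 189), (565, 64, 189), (574, 64, 187), (583, 64, 186), (560, 65, 183), (576, 67, 189), (586, 67, 189), (580, 67, 188), (574, 67, 187), (563, 68, 183), (574, 70, 188), (571, 70, 186)]
nozzle 38 [9.49388642e-02 5.71360244e+02] [567.80350201 -37.46350353]
```

Call:
{"method": "servo_tool", "body": {"moves": [{"gripper": 0,"tx": -0.4,"ty": -0.3,"tz": 0},{"tx": -0.9,"ty": -0.8},{"tx": -0.9,"ty": -0.8},{"tx": -0.9,"ty": -0.8},{"tx": -0.9,"ty": -0.8},{"tx": -0.9,"ty": -0.8},{"tx": -0.9,"ty": -0.8},{"tx": -0.9,"ty": -0.8},{"tx": -0.9,"ty": -0.8},{"tx": -0.9,"ty": -0.8}], "newtons": 30}}

```text
schema error: expected keys gripper, tx, ty, tz, wx, wy, wz
```

Call:
{"method": "servo_tool", "body": {"moves": [{"tx": -0.9,"ty": -0.7},{"tx": -0.9,"ty": -0.7},{"tx": -0.9,"ty": -0.7},{"tx": -0.9,"ty": -0.7},{"tx": -0.9,"ty": -0.7},{"tx": -0.9,"ty": -0.7},{"tx": -0.9,"ty": -0.7},{"tx": -0.9,"ty": -0.7},{"tx": -0.9,"ty": -0.7},{"tx": -0.9,"ty": -0.7}]}}

```text
schema error: expected keys gripper, tx, ty, tz, wx, wy, wz
```

Call:
{"method": "servo_tool", "body": {"moves": [{"wz": -0.9},{"wz": -0.9},{"wz": -0.9},{"tx": 0},{"tx": 0}]}}

```text
schema error: expected keys gripper, tx, ty, tz, wx, wy, wz
```

All seven keys are needed in every row.

Call:
{"method": "servo_tool", "body": {"moves": [{"gripper": 0,"tx": -0.4,"ty": -0.3,"tz": 0,"wx": 0,"wy": 0,"wz": 0},{"gripper": 0,"tx": -0.9,"ty": -0.8,"tz": 0,"wx": 0,"wy": 0,"wz": 0},{"gripper": 0,"tx": -0.9,"ty": -0.8,"tz": 0,"wx": 0,"wy": 0,"wz": 0},{"gripper": 0,"tx": -0.9,"ty": -0.8,"tz": 0,"wx": 0,"wy": 0,"wz": 0},{"gripper": 0,"tx": -0.9,"ty": -0.8,"tz": 0,"wx": 0,"wy": 0,"wz": 0},{"gripper": 0,"tx": -0.9,"ty": -0.8,"tz": 0,"wx": 0,"wy": 0,"wz": 0},{"gripper": 0,"tx": -0.9,"ty": -0.8,"tz": 0,"wx": 0,"wy": 0,"wz": 0},{"gripper": 0,"tx": -0.9,"ty": -0.8,"tz": 0,"wx": 0,"wy": 0,"wz": 0},{"gripper": 0,"tx": -0.9,"ty": -0.8,"tz": 0,"wx": 0,"wy": 0,"wz": 0},{"gripper": 0,"tx": -0.9,"ty": -0.8,"tz": 0,"wx": 0,"wy": 0,"wz": 0}], "newtons": 30}}

```text
clock: 0.93
tool_pos: [334.5, 437.6, 237.3]
tcp_rot: [0.168, 0.986, -0.0, 0.0]
ft_force: [-0.2, 0.7, 0.2]
grip_width: 92.7
grip_force: 0.0
```

Call:
{"method": "servo_tool", "body": {"moves": [{"gripper": 0,"tx": -0.9,"ty": -0.7,"tz": 0,"wx": 0,"wy": 0,"wz": 0},{"gripper": 0,"tx": -0.9,"ty": -0.7,"tz": 0,"wx": 0,"wy": 0,"wz": 0},{"gripper": 0,"tx": -0.9,"ty": -0.7,"tz": 0,"wx": 0,"wy": 0,"wz": 0},{"gripper": 0,"tx": -0.9,"ty": -0.7,"tz": 0,"wx": 0,"wy": 0,"wz": 0},{"gripper": 0,"tx": -0.9,"ty": -0.7,"tz": 0,"wx": 0,"wy": 0,"wz": 0},{"gripper": 0,"tx": -0.9,"ty": -0.7,"tz": 0,"wx": 0,"wy": 0,"wz": 0},{"gripper": 0,"tx": -0.9,"ty": -0.7,"tz": 0,"wx": 0,"wy": 0,"wz": 0},{"gripper": 0,"tx": -0.9,"ty": -0.7,"tz": 0,"wx": 0,"wy": 0,"wz": 0},{"gripper": 0,"tx": -0.9,"ty": -0.7,"tz": 0,"wx": 0,"wy": 0,"wz": 0},{"gripper": 0,"tx": -0.9,"ty": -0.7,"tz": 0,"wx": 0,"wy": 0,"wz": 0}]}}

```text
clock: 1.77
tool_pos: [457.9, 246.1, 237.3]
tcp_rot: [0.168, 0.986, -0.0, 0.0]
ft_force: [0.3, -0.3, -0.1]
grip_width: 93.2
grip_force: 0.0
```

Call:
{"method": "servo_tool", "body": {"moves": [{"gripper": 0,"tx": 0,"ty": 0,"tz": 0,"wx": 0,"wy": 0,"wz": -0.9},{"gripper": 0,"tx": 0,"ty": 0,"tz": 0,"wx": 0,"wy": 0,"wz": -0.9},{"gripper": 0,"tx": 0,"ty": 0,"tz": 0,"wx": 0,"wy": 0,"wz": -0.9},{"gripper": 0,"tx": 0,"ty": 0,"tz": 0,"wx": 0,"wy": 0,"wz": 0},{"gripper": 0,"tx": 0,"ty": 0,"tz": 0,"wx": 0,"wy": 0,"wz": 0}]}}

```text
clock: 2.18
tool_pos: [457.5, 247.3, 237.3]
tcp_rot: [0.035, 0.999, -0.0, -0.0]
ft_force: [-0.5, -0.3, -0.3]
grip_width: 93.0
grip_force: 0.0
```

Call:
{"method": "servo_tool", "body": {"moves": [{"gripper": 0,"tx": -0.66,"ty": -0.94,"tz": 0,"wx": 0,"wy": 0,"wz": 0},{"gripper": 0,"tx": -0.66,"ty": -0.94,"tz": 0,"wx": 0,"wy": 0,"wz": 0},{"gripper": 0,"tx": -0.66,"ty": -0.94,"tz": 0,"wx": 0,"wy": 0,"wz": 0},{"gripper": 0,"tx": -0.66,"ty": -0.94,"tz": 0,"wx": 0,"wy": 0,"wz": 0},{"gripper": 0,"tx": -0.66,"ty": -0.94,"tz": 0,"wx": 0,"wy": 0,"wz": 0},{"gripper": 0,"tx": -0.66,"ty": -0.94,"tz": 0,"wx": 0,"wy": 0,"wz": 0},{"gripper": 0,"tx": -0.66,"ty": -0.94,"tz": 0,"wx": 0,"wy": 0,"wz": 0},{"gripper": 0,"tx": -0.66,"ty": -0.94,"tz": 0,"wx": 0,"wy": 0,"wz": 0},{"gripper": 0,"tx": -0.66,"ty": -0.94,"tz": 0,"wx": 0,"wy": 0,"wz": 0},{"gripper": 0,"tx": -0.66,"ty": -0.94,"tz": 0,"wx": 0,"wy": 0,"wz": 0}]}}

```text
clock: 3.02
tool_pos: [577.0, 50.2, 237.4]
tcp_rot: [0.035, 0.999, -0.0, -0.0]
ft_force: [0.5, 0.6, 0.6]
grip_width: 93.0
grip_force: 0.0
```

Call:
{"method": "servo_tool", "body": {"moves": [{"gripper": 0,"tx": 0,"ty": 0,"tz": 0,"wx": 0,"wy": 0,"wz": 0},{"gripper": 0,"tx": 0,"ty": 0,"tz": 0.6,"wx": 0,"wy": 0,"wz": 0},{"gripper": 0,"tx": 0,"ty": 0,"tz": 0.6,"wx": 0,"wy": 0,"wz": 0},{"gripper": 0,"tx": 0,"ty": 0,"tz": 0.6,"wx": 0,"wy": 0,"wz": 0},{"gripper": 0,"tx": 0,"ty": 0,"tz": 0.6,"wx": 0,"wy": 0,"wz": 0},{"gripper": 0,"tx": 0,"ty": 0,"tz": 0.6,"wx": 0,"wy": 0,"wz": 0},{"gripper": 0,"tx": 0,"ty": 0,"tz": 0.6,"wx": 0,"wy": 0,"wz": 0},{"gripper": 0,"tx": 0,"ty": 0,"tz": 0.5,"wx": 0,"wy": 0,"wz": 0},{"gripper": 0,"tx": 0,"ty": 0,"tz": 0,"wx": 0,"wy": 0,"wz": 0}]}}

```text
clock: 3.77
tool_pos: [575.9, 51.4, 152.7]
tcp_rot: [0.033, 0.999, -0.0, -0.002]
ft_force: [-0.6, -0.4, -0.4]
grip_width: 92.9
grip_force: 0.0
```

Run:
```python
from bench import read_camera
import cv2
c=read_camera('scene')['frame'];cv2.imwrite('pics/s1.png',cv2.resize(c[130:270,230:400],(680,560),interpolation=cv2.INTER_CUBIC))
```

```text
(no output)
```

View pics/s1.png

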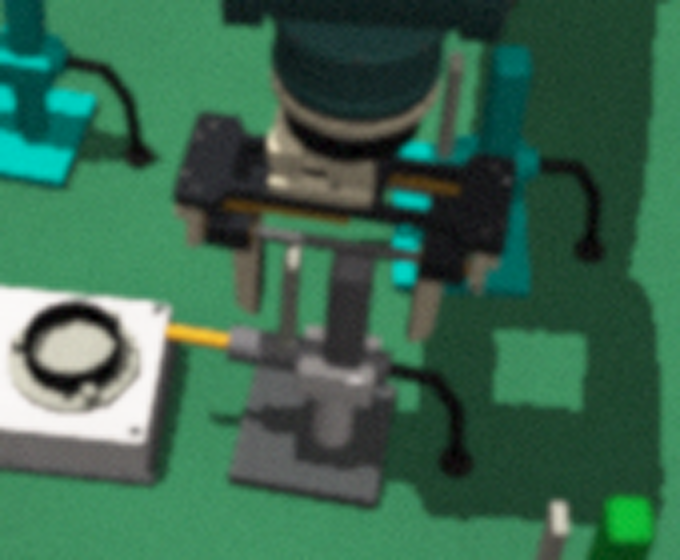

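The picture shows the open fingers at (245,275) and (425,300), on either side of the trigger (290,290) and the grip (350,300). Squeezing.

Call:
{"method": "servo_tool", "body": {"moves": [{"gripper": 1,"tx": 0,"ty": 0,"tz": 0,"wx": 0,"wy": 0,"wz": 0},{"gripper": 1,"tx": 0,"ty": 0,"tz": 0,"wx": 0,"wy": 0,"wz": 0},{"gripper": 1,"tx": 0,"ty": 0,"tz": 0,"wx": 0,"wy": 0,"wz": 0},{"gripper": 1,"tx": 0,"ty": 0,"tz": 0,"wx": 0,"wy": 0,"wz": 0},{"gripper": 1,"tx": 0,"ty": 0,"tz": 0,"wx": 0,"wy": 0,"wz": 0},{"gripper": 1,"tx": 0,"ty": 0,"tz": 0,"wx": 0,"wy": 0,"wz": 0}], "newtons": 22}}

```text
clock: 4.32
tool_pos: [576.9, 50.5, 156.0]
tcp_rot: [0.034, 0.999, -0.001, 0.0]
ft_force: [-2.2, -9.5, 5.0]
grip_width: 57.8
grip_force: 5.1
```

Call:
{"method": "servo_tool", "body": {"moves": [{"gripper": 1,"tx": 0,"ty": 0,"tz": 0,"wx": 0,"wy": 0,"wz": 0},{"gripper": 1,"tx": 0,"ty": 0,"tz": 0,"wx": 0,"wy": 0,"wz": 0},{"gripper": 1,"tx": 0,"ty": 0,"tz": 0,"wx": 0,"wy": 0,"wz": 0}]}}

```text
clock: 4.57
tool_pos: [576.8, 49.8, 156.0]
tcp_rot: [0.034, 0.999, -0.002, 0.0]
ft_force: [-1.8, -11.7, 3.4]
grip_width: 46.1
grip_force: 22.0
```

Call:
{"method": "servo_tool", "body": {"moves": [{"gripper": 1,"tx": 0,"ty": 0,"tz": 0,"wx": 0,"wy": 0,"wz": 0},{"gripper": 1,"tx": 0,"ty": 0,"tz": 0,"wx": 0,"wy": 0,"wz": 0}]}}

```text
clock: 4.73
tool_pos: [576.8, 49.8, 156.0]
tcp_rot: [0.034, 0.999, -0.002, 0.0]
ft_force: [-1.7, -13.1, 3.5]
grip_width: 46.0
grip_force: 22.0
```

Call:
{"method": "servo_tool", "body": {"moves": [{"gripper": 1,"tx": 0,"ty": 0,"tz": 0,"wx": 0,"wy": 0,"wz": 0},{"gripper": 1,"tx": 0,"ty": 0,"tz": 0,"wx": 0,"wy": 0,"wz": 0}], "newtons": 36}}

```text
clock: 4.9
tool_pos: [576.9, 49.9, 156.0]
tcp_rot: [0.034, 0.999, -0.001, 0.0]
ft_force: [-1.6, -10.1, 3.8]
grip_width: 45.7
grip_force: 35.8
```

Run:
```python
from bench import read_camera
import cv2
c=read_camera('scene')['frame'];cv2.imwrite('pics/s2.png',cv2.resize(c[170:250,270:370],(750,600),interpolation=cv2.INTER_CUBIC))
```

```text
(no output)
```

View pics/s2.png

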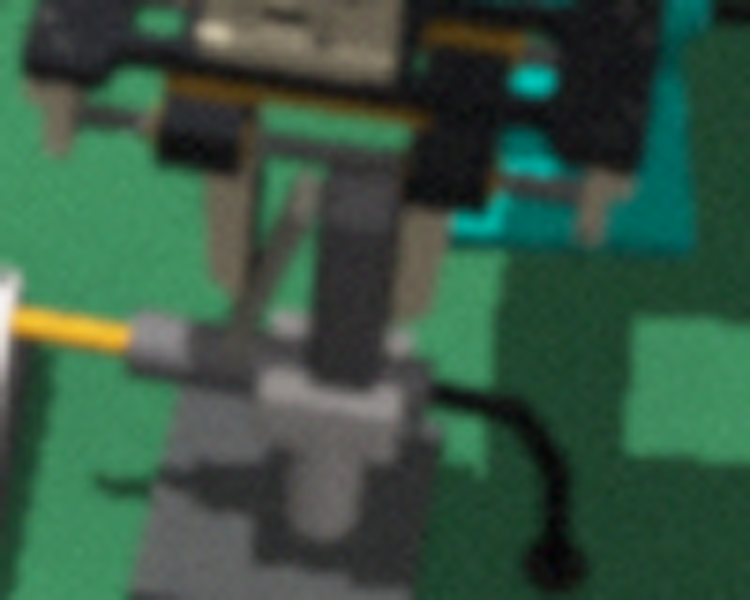

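The trigger leans from (240,340) to (305,185), with its top nearly against the grip and the fingertip bearing on it low down. It is home and has been for about 0.4 s. Releasing, then lifting.

Call:
{"method": "servo_tool", "body": {"moves": [{"gripper": 1,"tx": 0,"ty": 0,"tz": 0,"wx": 0,"wy": 0,"wz": 0},{"gripper": 0,"tx": 0,"ty": 0,"tz": 0,"wx": 0,"wy": 0,"wz": 0},{"gripper": 0,"tx": 0,"ty": 0,"tz": 0,"wx": 0,"wy": 0,"wz": 0},{"gripper": 0,"tx": 0,"ty": 0,"tz": 0,"wx": 0,"wy": 0,"wz": 0},{"gripper": 0,"tx": 0,"ty": 0,"tz": 0,"wx": 0,"wy": 0,"wz": 0},{"gripper": 0,"tx": 0,"ty": 0,"tz": 0,"wx": 0,"wy": 0,"wz": 0},{"gripper": 0,"tx": 0,"ty": 0,"tz": 0,"wx": 0,"wy": 0,"wz": 0},{"gripper": 0,"tx": 0,"ty": 0,"tz": 0,"wx": 0,"wy": 0,"wz": 0},{"gripper": 0,"tx": 0,"ty": 0,"tz": 0,"wx": 0,"wy": 0,"wz": 0},{"gripper": 0,"tx": 0,"ty": 0,"tz": 0,"wx": 0,"wy": 0,"wz": 0}]}}

```text
clock: 5.78
tool_pos: [576.7, 51.4, 155.4]
tcp_rot: [0.033, 0.999, 0.0, -0.0]
ft_force: [-0.4, 0.9, -0.6]
grip_width: 92.5
grip_force: 0.0
```

Call:
{"method": "servo_tool", "body": {"moves": [{"gripper": 0,"tx": 0,"ty": 0,"tz": 0,"wx": 0,"wy": 0,"wz": 0},{"gripper": 0,"tx": 0,"ty": 0,"tz": 0,"wx": 0,"wy": 0,"wz": 0},{"gripper": 0,"tx": 0,"ty": 0,"tz": -0.7,"wx": 0,"wy": 0,"wz": 0},{"gripper": 0,"tx": 0,"ty": 0,"tz": -0.7,"wx": 0,"wy": 0,"wz": 0},{"gripper": 0,"tx": 0,"ty": 0,"tz": -0.7,"wx": 0,"wy": 0,"wz": 0},{"gripper": 0,"tx": 0,"ty": 0,"tz": -0.7,"wx": 0,"wy": 0,"wz": 0},{"gripper": 0,"tx": 0,"ty": 0,"tz": -0.7,"wx": 0,"wy": 0,"wz": 0},{"gripper": 0,"tx": 0,"ty": 0,"tz": -0.7,"wx": 0,"wy": 0,"wz": 0},{"gripper": 0,"tx": 0,"ty": 0,"tz": 0,"wx": 0,"wy": 0,"wz": 0}]}}

```text
clock: 6.53
tool_pos: [577.5, 51.3, 243.4]
tcp_rot: [0.033, 0.999, 0.0, 0.002]
ft_force: [-0.3, 0.6, 0.5]
grip_width: 93.1
grip_force: 0.0
```

Run:
```python
from bench import read_camera
from h import cloud
import numpy as np
c=read_camera('scene');P,f=cloud(c);X=P.reshape(-1,3)
q=X[(abs(X[:,0]-573)<15)&(X[:,1]>5)&(X[:,1]<45)&(X[:,2]>165)&(X[:,2]<192)]
print(len(q),np.median(q,0),q.min(0),q.max(0))
```

```text
43 [581.94274399  24.25377796 181.19055388] [562.88397228  18.86869381 165.44096294] [586.73603919  28.16170306 186.65814178]
```

Call:
{"method": "servo_tool", "body": {"moves": [{"gripper": 0,"tx": -0.04,"ty": -0.95,"tz": 0,"wx": 0,"wy": 0,"wz": 0},{"gripper": 0,"tx": -0.04,"ty": -0.95,"tz": 0,"wx": 0,"wy": 0,"wz": 0},{"gripper": 0,"tx": -0.04,"ty": -0.95,"tz": 0,"wx": 0,"wy": 0,"wz": 0},{"gripper": 0,"tx": -0.04,"ty": -0.95,"tz": 0,"wx": 0,"wy": 0,"wz": 0},{"gripper": 0,"tx": -0.04,"ty": -0.95,"tz": 0,"wx": 0,"wy": 0,"wz": 0},{"gripper": 0,"tx": -0.04,"ty": -0.95,"tz": 0,"wx": 0,"wy": 0,"wz": 0},{"gripper": 0,"tx": -0.04,"ty": -0.95,"tz": 0,"wx": 0,"wy": 0,"wz": 0},{"gripper": 0,"tx": -0.04,"ty": -0.95,"tz": 0,"wx": 0,"wy": 0,"wz": 0},{"gripper": 0,"tx": -0.04,"ty": -0.95,"tz": 0,"wx": 0,"wy": 0,"wz": 0},{"gripper": 0,"tx": -0.04,"ty": -0.95,"tz": 0,"wx": 0,"wy": 0,"wz": 0}]}}

```text
clock: 7.42
tool_pos: [571.7, -139.7, 238.4]
tcp_rot: [0.033, 0.999, 0.0, -0.001]
ft_force: [-0.1, 0.7, -0.6]
grip_width: 93.1
grip_force: 0.0
```

Call:
{"method": "servo_tool", "body": {"moves": [{"gripper": 0,"tx": -0.04,"ty": -0.95,"tz": 0,"wx": 0,"wy": 0,"wz": 0},{"gripper": 0,"tx": -0.04,"ty": -0.95,"tz": 0,"wx": 0,"wy": 0,"wz": 0},{"gripper": 0,"tx": -0.04,"ty": -0.95,"tz": 0,"wx": 0,"wy": 0,"wz": 0},{"gripper": 0,"tx": -0.04,"ty": -0.95,"tz": 0,"wx": 0,"wy": 0,"wz": 0},{"gripper": 0,"tx": -0.04,"ty": -0.95,"tz": 0,"wx": 0,"wy": 0,"wz": 0},{"gripper": 0,"tx": -0.04,"ty": -0.53,"tz": 0,"wx": 0,"wy": 0,"wz": 0},{"gripper": 0,"tx": 0,"ty": 0,"tz": 0,"wx": 0,"wy": 0,"wz": -0.44},{"gripper": 0,"tx": 0,"ty": 0,"tz": 0,"wx": 0,"wy": 0,"wz": 0},{"gripper": 0,"tx": 0,"ty": 0,"tz": 0,"wx": 0,"wy": 0,"wz": 0}]}}

```text
clock: 8.17
tool_pos: [569.7, -244.2, 238.9]
tcp_rot: [0.012, 1.0, 0.0, -0.0]
ft_force: [1.0, -0.3, -0.0]
grip_width: 93.1
grip_force: 0.0
```

Call:
{"method": "servo_tool", "body": {"moves": [{"gripper": 0,"tx": 0,"ty": 0,"tz": 0.9,"wx": 0,"wy": 0,"wz": 0},{"gripper": 0,"tx": 0,"ty": 0,"tz": 0.9,"wx": 0,"wy": 0,"wz": 0},{"gripper": 0,"tx": 0,"ty": 0,"tz": 0.9,"wx": 0,"wy": 0,"wz": 0},{"gripper": 0,"tx": 0,"ty": 0,"tz": 0.9,"wx": 0,"wy": 0,"wz": 0},{"gripper": 0,"tx": 0,"ty": 0,"tz": 0.9,"wx": 0,"wy": 0,"wz": 0},{"gripper": 0,"tx": 0,"ty": 0,"tz": 0.9,"wx": 0,"wy": 0,"wz": 0},{"gripper": 0,"tx": 0,"ty": 0,"tz": 0.9,"wx": 0,"wy": 0,"wz": 0},{"gripper": 0,"tx": 0,"ty": 0,"tz": 0,"wx": 0,"wy": 0,"wz": 0},{"gripper": 0,"tx": 0,"ty": 0,"tz": 0,"wx": 0,"wy": 0,"wz": 0}]}}

```text
clock: 8.92
tool_pos: [569.5, -243.8, 113.0]
tcp_rot: [0.012, 1.0, 0.0, -0.001]
ft_force: [0.3, -0.2, -0.1]
grip_width: 92.9
grip_force: 0.0
```

Call:
{"method": "servo_tool", "body": {"moves": [{"gripper": 0,"tx": 0,"ty": -0.52,"tz": 0,"wx": 0,"wy": 0,"wz": 0},{"gripper": 0,"tx": 0,"ty": 0,"tz": 0.6,"wx": 0,"wy": 0,"wz": 0},{"gripper": 0,"tx": 0,"ty": 0,"tz": 0.6,"wx": 0,"wy": 0,"wz": 0},{"gripper": 0,"tx": 0,"ty": 0,"tz": 0.5,"wx": 0,"wy": 0,"wz": 0},{"gripper": 0,"tx": 0,"ty": 0,"tz": 0.2,"wx": 0,"wy": 0,"wz": 0},{"gripper": 0,"tx": 0,"ty": 0,"tz": 0,"wx": 0,"wy": 0,"wz": 0},{"gripper": 0,"tx": 0,"ty": 0,"tz": 0,"wx": 0,"wy": 0,"wz": 0}]}}

```text
clock: 9.5
tool_pos: [569.5, -254.7, 75.2]
tcp_rot: [0.011, 1.0, 0.0, -0.0]
ft_force: [-1.0, -0.8, 1.1]
grip_width: 93.0
grip_force: 0.0
```

Call:
{"method": "servo_tool", "body": {"moves": [{"gripper": 1,"tx": 0,"ty": 0,"tz": 0,"wx": 0,"wy": 0,"wz": 0},{"gripper": 1,"tx": 0,"ty": 0,"tz": 0,"wx": 0,"wy": 0,"wz": 0},{"gripper": 1,"tx": 0,"ty": 0,"tz": 0,"wx": 0,"wy": 0,"wz": 0},{"gripper": 1,"tx": 0,"ty": 0,"tz": 0,"wx": 0,"wy": 0,"wz": 0},{"gripper": 1,"tx": 0,"ty": 0,"tz": 0,"wx": 0,"wy": 0,"wz": 0},{"gripper": 1,"tx": 0,"ty": 0,"tz": 0,"wx": 0,"wy": 0,"wz": 0},{"gripper": 1,"tx": 0,"ty": 0,"tz": 0,"wx": 0,"wy": 0,"wz": 0},{"gripper": 1,"tx": 0,"ty": 0,"tz": 0,"wx": 0,"wy": 0,"wz": 0},{"gripper": 1,"tx": 0,"ty": 0,"tz": 0,"wx": 0,"wy": 0,"wz": 0},{"gripper": 1,"tx": 0,"ty": 0,"tz": 0,"wx": 0,"wy": 0,"wz": 0}], "newtons": 15}}

```text
clock: 10.33
tool_pos: [569.5, -254.9, 75.5]
tcp_rot: [0.011, 1.0, 0.0, 0.0]
ft_force: [-0.1, 0.0, 0.2]
grip_width: 30.6
grip_force: 0.0
```

Call:
{"method": "servo_tool", "body": {"moves": [{"gripper": 1,"tx": 0,"ty": 0,"tz": 0,"wx": 0,"wy": 0,"wz": 0},{"gripper": 1,"tx": 0,"ty": 0,"tz": 0,"wx": 0,"wy": 0,"wz": 0},{"gripper": 1,"tx": 0,"ty": 0,"tz": 0,"wx": 0,"wy": 0,"wz": 0},{"gripper": 1,"tx": 0,"ty": 0,"tz": 0,"wx": 0,"wy": 0,"wz": 0},{"gripper": 1,"tx": 0,"ty": 0,"tz": 0,"wx": 0,"wy": 0,"wz": 0}]}}

```text
clock: 10.75
tool_pos: [569.6, -254.0, 75.5]
tcp_rot: [0.011, 1.0, 0.001, -0.0]
ft_force: [-0.8, 7.4, 2.6]
grip_width: 16.0
grip_force: 15.0
```

```bash
python3 -c "
from bench import monitor
s=monitor.state();print(s['torque'],s['ft_force'],s['qpos'],s['grip_width'],s['grip_force'])"
```

```text
[1.14566217 0.05745991 0.01515907] [-0.79707337  7.37108255  2.56064087] [-4.61012389e-01  9.59619399e-02  1.73144770e+00  1.38824917e-03
  1.31498005e+00 -2.00963395e+00] 16.045143539420454 14.999006688594818
```

Call:
{"method": "servo_tool", "body": {"moves": [{"gripper": 1,"tx": 0,"ty": 0.05,"tz": 0,"wx": 0,"wy": 0,"wz": 0},{"gripper": 1,"tx": 0,"ty": 0,"tz": 0,"wx": 0,"wy": 0,"wz": 0},{"gripper": 1,"tx": 0,"ty": 0,"tz": 0,"wx": 0,"wy": 0,"wz": 0.5},{"gripper": 1,"tx": 0,"ty": 0,"tz": 0,"wx": 0,"wy": 0,"wz": 0.5},{"gripper": 1,"tx": 0,"ty": 0,"tz": 0,"wx": 0,"wy": 0,"wz": 0.5},{"gripper": 1,"tx": 0,"ty": 0,"tz": 0,"wx": 0,"wy": 0,"wz": 0.5},{"gripper": 1,"tx": 0,"ty": 0,"tz": 0,"wx": 0,"wy": 0,"wz": 0},{"gripper": 1,"tx": 0,"ty": 0,"tz": 0,"wx": 0,"wy": 0,"wz": 0}], "newtons": 40}}

```text
clock: 11.42
tool_pos: [569.6, -254.1, 75.5]
tcp_rot: [0.11, 0.994, -0.0, 0.0]
ft_force: [0.2, -2.9, -0.5]
grip_width: 16.1
grip_force: 40.0
```

```bash
cat > st.py <<'E'
from bench import monitor
import math
s=monitor.state();q=s['tcp_rot']
y=2*math.degrees(math.atan2(q[1],q[0]))-90
y=(y+90)%180-90
a=math.radians(90.9-(y if y>-80 else y+180))
print('t',s['clock'],'knob~',round(a,3),'Tz',s['torque'].round(3),s['ft_force'].round(1),s['tool_pos'].round(1),s['grip_width'],s['grip_force'],'q6',s['qpos'][5])
E
python3 st.py
```

```text
t 11.4167 knob~ 0.237 Tz [-0.505 -0.117  0.005] [ 0.2 -2.9 -0.5] [ 569.6 -254.1   75.5] 16.10006573084196 39.99890685081482 q6 -1.8097520766981288
```

Call:
{"method": "servo_tool", "body": {"moves": [{"gripper": 1,"tx": 0,"ty": 0,"tz": 0,"wx": 0,"wy": 0,"wz": 0.5},{"gripper": 1,"tx": 0,"ty": 0,"tz": 0,"wx": 0,"wy": 0,"wz": 0.5},{"gripper": 1,"tx": 0,"ty": 0,"tz": 0,"wx": 0,"wy": 0,"wz": 0.5},{"gripper": 1,"tx": 0,"ty": 0,"tz": 0,"wx": 0,"wy": 0,"wz": 0.5},{"gripper": 1,"tx": 0,"ty": 0,"tz": 0,"wx": 0,"wy": 0,"wz": 0}]}}

```text
clock: 11.83
tool_pos: [569.5, -254.3, 75.5]
tcp_rot: [0.21, 0.978, -0.0, 0.0]
ft_force: [-0.5, -5.2, -1.0]
grip_width: 15.8
grip_force: 40.0
```

```bash
python3 st.py
```

```text
t 11.8333 knob~ 0.439 Tz [-0.953  0.04   0.014] [-0.5 -5.2 -1. ] [ 569.5 -254.3   75.5] 15.774436062131782 39.999436140060425 q6 -1.6074508806239798
```

Call:
{"method": "servo_tool", "body": {"moves": [{"gripper": 1,"tx": 0,"ty": 0,"tz": 0,"wx": 0,"wy": 0,"wz": 0.5},{"gripper": 1,"tx": 0,"ty": 0,"tz": 0,"wx": 0,"wy": 0,"wz": 0.5},{"gripper": 1,"tx": 0,"ty": 0,"tz": 0,"wx": 0,"wy": 0,"wz": 0.5},{"gripper": 1,"tx": 0,"ty": 0,"tz": 0,"wx": 0,"wy": 0,"wz": 0.5},{"gripper": 1,"tx": 0,"ty": 0,"tz": 0,"wx": 0,"wy": 0,"wz": 0.4},{"gripper": 1,"tx": 0,"ty": 0,"tz": 0,"wx": 0,"wy": 0,"wz": 0},{"gripper": 1,"tx": 0,"ty": 0,"tz": 0,"wx": 0,"wy": 0,"wz": 0}]}}

```text
clock: 12.42
tool_pos: [569.4, -254.5, 75.5]
tcp_rot: [0.324, 0.946, -0.001, 0.0]
ft_force: [-1.2, -7.5, -0.7]
grip_width: 15.6
grip_force: 40.0
```

```bash
python3 st.py
```

```text
t 12.4167 knob~ 0.676 Tz [-1.242  0.233 -0.064] [-1.2 -7.5 -0.7] [ 569.4 -254.5   75.5] 15.649825673007205 39.9988067150116 q6 -1.3711846846745184
```

Call:
{"method": "servo_tool", "body": {"moves": [{"gripper": 1,"tx": -0.02,"ty": -0.03,"tz": 0,"wx": 0,"wy": 0,"wz": 0.3},{"gripper": 1,"tx": 0,"ty": 0,"tz": 0,"wx": 0,"wy": 0,"wz": 0.2},{"gripper": 1,"tx": 0,"ty": 0,"tz": 0,"wx": 0,"wy": 0,"wz": 0},{"gripper": 1,"tx": 0,"ty": 0,"tz": 0,"wx": 0,"wy": 0,"wz": 0}]}}

```text
clock: 12.75
tool_pos: [569.4, -254.6, 75.5]
tcp_rot: [0.348, 0.937, -0.0, -0.0]
ft_force: [-1.8, -1.6, 1.4]
grip_width: 15.8
grip_force: 40.0
```

```bash
python3 st.py
```

```text
t 12.75 knob~ 0.727 Tz [-0.429  0.555  0.141] [-1.8 -1.6  1.4] [ 569.4 -254.6   75.5] 15.769206273044071 40.00517964363098 q6 -1.3210153908318
```

Call:
{"method": "servo_tool", "body": {"moves": [{"gripper": 1,"tx": 0,"ty": 0,"tz": 0,"wx": 0,"wy": 0,"wz": 0.3},{"gripper": 1,"tx": 0,"ty": 0,"tz": 0,"wx": 0,"wy": 0,"wz": 0.2},{"gripper": 1,"tx": 0,"ty": 0,"tz": 0,"wx": 0,"wy": 0,"wz": 0},{"gripper": 1,"tx": 0,"ty": 0,"tz": 0,"wx": 0,"wy": 0,"wz": 0}]}}

```text
clock: 13.08
tool_pos: [569.3, -254.6, 75.4]
tcp_rot: [0.372, 0.928, -0.0, -0.0]
ft_force: [-4.3, -2.4, 1.7]
grip_width: 15.4
grip_force: 40.0
```

```bash
python3 st.py;  python3 - <<'E'
from bench import read_camera
import cv2
c=read_camera('scene')['frame'];cv2.imwrite('pics/s3.png',cv2.resize(c[150:255,150:290],(800,600),interpolation=cv2.INTER_CUBIC))
E
```

```text
t 13.0833 knob~ 0.777 Tz [-0.515  0.856 -0.013] [-4.3 -2.4  1.7] [ 569.3 -254.6   75.4] 15.431406955149969 40.00010132789612 q6 -1.27037085974404
```

View pics/s3.png

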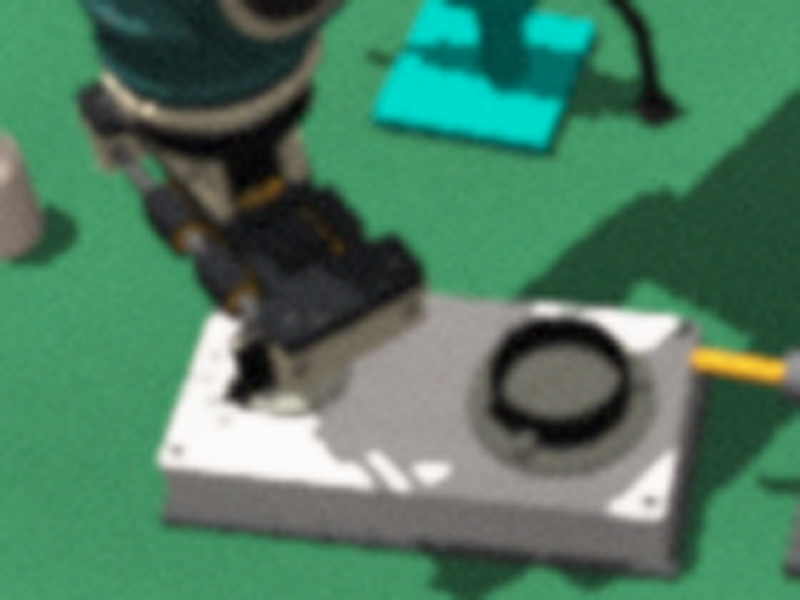

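The picture shows the bar's end at (245,375) turned towards the pips around (215,390), so the knob follows the fingers. The ring's notch is at (530,440). Carrying on to the second stop, then the third.

Call:
{"method": "servo_tool", "body": {"moves": [{"gripper": 1,"tx": 0.01,"ty": -0.02,"tz": 0,"wx": 0,"wy": 0,"wz": 0.5},{"gripper": 1,"tx": 0,"ty": 0,"tz": 0,"wx": 0,"wy": 0,"wz": 0.5},{"gripper": 1,"tx": 0,"ty": 0,"tz": 0,"wx": 0,"wy": 0,"wz": 0.5},{"gripper": 1,"tx": 0,"ty": 0,"tz": 0,"wx": 0,"wy": 0,"wz": 0.5},{"gripper": 1,"tx": 0,"ty": 0,"tz": 0,"wx": 0,"wy": 0,"wz": 0.5},{"gripper": 1,"tx": 0,"ty": 0,"tz": 0,"wx": 0,"wy": 0,"wz": 0},{"gripper": 1,"tx": 0,"ty": 0,"tz": 0,"wx": 0,"wy": 0,"wz": 0}]}}

```text
clock: 13.72
tool_pos: [569.1, -254.8, 75.4]
tcp_rot: [0.484, 0.875, -0.0, 0.0]
ft_force: [-1.9, -3.2, -0.1]
grip_width: 15.4
grip_force: 40.0
```

```bash
python3 st.py
```

```text
t 13.7167 knob~ 1.026 Tz [-0.671  0.541  0.029] [-1.9 -3.2 -0.1] [ 569.1 -254.8   75.4] 15.41602927913231 39.99939680099487 q6 -1.0220222929808847
```

Call:
{"method": "servo_tool", "body": {"moves": [{"gripper": 1,"tx": 0,"ty": 0,"tz": 0,"wx": 0,"wy": 0,"wz": 0.5},{"gripper": 1,"tx": 0,"ty": 0,"tz": 0,"wx": 0,"wy": 0,"wz": 0.5},{"gripper": 1,"tx": 0,"ty": 0,"tz": 0,"wx": 0,"wy": 0,"wz": 0.5},{"gripper": 1,"tx": 0,"ty": 0,"tz": 0,"wx": 0,"wy": 0,"wz": 0.5},{"gripper": 1,"tx": 0,"ty": 0,"tz": 0,"wx": 0,"wy": 0,"wz": 0.5},{"gripper": 1,"tx": 0,"ty": 0,"tz": 0,"wx": 0,"wy": 0,"wz": 0},{"gripper": 1,"tx": 0,"ty": 0,"tz": 0,"wx": 0,"wy": 0,"wz": 0}]}}

```text
clock: 14.3
tool_pos: [568.9, -254.9, 75.5]
tcp_rot: [0.59, 0.808, -0.0, -0.0]
ft_force: [-5.2, -4.6, 1.4]
grip_width: 15.7
grip_force: 40.0
```

```bash
python3 st.py
cat > disc.py <<'E'
# disc rotation since the start: correlate the ring region, unwrapped about its axis
from bench import read_camera
import cv2,pickle,numpy as np
d=pickle.load(open('cam.pkl','rb'))
a=np.radians(np.arange(-180,180,.5))
def polar(c,n):
    f=cv2.cvtColor(c['frame'],cv2.COLOR_BGR2GRAY);rows=[]
    cx,cy=dict(scene=(569.,-121.1),top=(566.,-123.5))[n]
    for r,z in [(r,71) for r in(30,31,32,33,34,35,36)]+[(r,51) for r in(37,38,40,42,44)]:
        p=np.c_[cx+r*np.cos(a),cy+r*np.sin(a),0*a+z]
        R=c['T'][:3,:3].T;t=-R@c['T'][:3,3]
        u=cv2.projectPoints(p,cv2.Rodrigues(R)[0],t,c['K'],c['dist'])[0].reshape(-1,2).astype(np.float32)
        rows.append(cv2.remap(f,u[None,:,0],u[None,:,1],cv2.INTER_LINEAR)[0])
    return np.array(rows,np.uint8)
for n in('scene','top'):
    c=read_camera(n);A,B=polar(d[n],n),polar(c,n)
    cv2.imwrite(f'pics/pol_{n}.png',cv2.resize(np.vstack([A,B]),(720,240),interpolation=cv2.INTER_NEAREST))
    A,B=[X.astype(float)-cv2.GaussianBlur(X.astype(float),(0,0),25) for X in(A,B)]
    s=[(A*np.roll(B,k,1)).sum() for k in range(260)]
    o=np.argsort(s)[::-1][:3];print(n,[(round(np.radians(k*.5),3),round(s[k]/1e4)) for k in o])
E
python3 disc.py; cd pics; python3 -c "
import cv2,numpy as np;cv2.imwrite('pol.png',np.vstack([cv2.imread('pol_scene.png'),cv2.imread('pol_top.png')]))"
```

```text
t 14.3 knob~ 1.277 Tz [-0.866  0.926 -0.147] [-5.2 -4.6  1.4] [ 568.9 -254.9   75.5] 15.6989823326341 40.006476044654846 q6 -0.7718080406704316
scene [(np.float64(0.017), 1965), (np.float64(0.026), 1965), (np.float64(0.009), 1965)]
top [(np.float64(0.236), 554), (np.float64(0.244), 554), (np.float64(0.227), 554)]
```

View pics/pol.png

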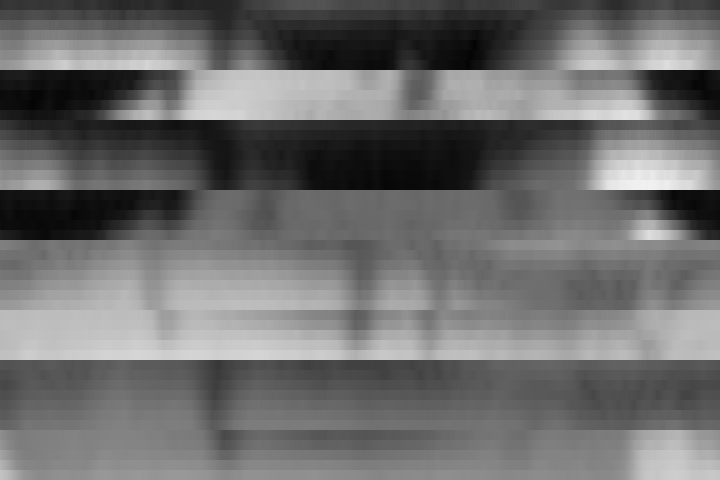

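The unwrapped ring shows its notch moved from column 360 to 215 in the top view (72.5°) and from 417 to 262 in the scene view. That puts the knob at about 1.29 rad, which agrees with the tool angle. A last small step to the third stop.

Call:
{"method": "servo_tool", "body": {"moves": [{"gripper": 1,"tx": -0.01,"ty": -0.03,"tz": 0,"wx": 0,"wy": 0,"wz": 0.3},{"gripper": 1,"tx": 0,"ty": 0,"tz": 0,"wx": 0,"wy": 0,"wz": 0.3},{"gripper": 1,"tx": 0,"ty": 0,"tz": 0,"wx": 0,"wy": 0,"wz": 0.3},{"gripper": 1,"tx": 0,"ty": 0,"tz": 0,"wx": 0,"wy": 0,"wz": 0},{"gripper": 1,"tx": 0,"ty": 0,"tz": 0,"wx": 0,"wy": 0,"wz": 0},{"gripper": 1,"tx": 0,"ty": 0,"tz": 0,"wx": 0,"wy": 0,"wz": 0},{"gripper": 1,"tx": 0,"ty": 0,"tz": 0,"wx": 0,"wy": 0,"wz": 0},{"gripper": 1,"tx": 0,"ty": 0,"tz": 0,"wx": 0,"wy": 0,"wz": 0}]}}

```text
clock: 15.07
tool_pos: [568.7, -255.0, 75.5]
tcp_rot: [0.626, 0.78, 0.0, 0.0]
ft_force: [1.1, -1.2, 0.0]
grip_width: 15.9
grip_force: 40.0
```

```bash
python3 st.py
python3 - <<'E'
from bench import read_camera,monitor
from disc import polar
import numpy as np,cv2
t=[];P=[]
for i in range(16):
    c=read_camera('top');t.append(monitor.state()['torque'][2]);P.append(polar(c,'top'))
print('Tz mean',np.mean(t),np.std(t))
B=np.mean(P,0)
import pickle
A=polar(pickle.load(open('cam.pkl','rb'))['top'],'top').astype(float)
for nm,X,lo,hi in(('start',A,320,400),('now',B,150,260)):
    for rows in(slice(0,7),slice(7,12)):
        p=X[rows].mean(0); p=cv2.GaussianBlur(p[None],(0,0),2)[0]-cv2.GaussianBlur(p[None],(0,0),20)[0]
        w=np.clip(-p[lo:hi]-4,0,None)
        print(nm,'notch col',lo+np.argmin(p[lo:hi]),lo+(w*np.arange(hi-lo)).sum()/w.sum())
E
```

```text
t 15.0667 knob~ 1.368 Tz [-0.28  -0.014 -0.029] [ 1.1 -1.2  0. ] [ 568.7 -255.    75.5] 15.890345421864433 39.99916613101959 q6 -0.6815517997301741
scene [(np.float64(0.07), 1985), (np.float64(0.061), 1984), (np.float64(0.079), 1984)]
top [(np.float64(0.192), 544), (np.float64(0.183), 544), (np.float64(0.201), 544)]
Tz mean 0.00513380005915087 0.030897348917236903
start notch col 360 361.6410005921934
start notch col 356 357.30903522499545
now notch col 204 205.207674833794
now notch col 217 216.6215524702748
```

Averaged knob torque is near zero, and the ring has turned about 1.37 rad, so the knob sits in the third stop, gripped at 40 N. Handing in.

```bash
python3 -c "
from bench import ctrl
print(ctrl.finish_job())"
```

```text
the job is handed in; nothing more can be done
None
```

I squeezed the trigger home for about 0.4 s and let it spring back, then turned the knob to the third stop (measured about 1.37 rad), still gripped at 40 N; the job is handed in, but no verdict was shown.

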